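Close the UV cabinet with the hook pole

TASK

Get the UV cabinet ready to be switched on, reaching into it only with the hook pole from its rest. Use the end of the pole to slide the Petri dish, which sticks out over the sill, fully inside; then hook the pole into the ring at the top of the raised sash, draw the sash gently down until it is fully home on the sill, unhook, and lay the pole back in its rest. The gripper itself must not touch the dish or the sash, and the jar in the cabinet, the steel beaker and the flask must stay where they are.

Things in the scene. Friction and masses are not known exactly. Their poses are not given: they have to be found in the camera images.
- uv_cabinet: Fixed white cabinet, 280 mm wide, 372 mm high. Origin: on the worktop, mid-width, under the sash's inner face; x points into it, y to its left seen from the robot. Floor top at z = 30 mm, running forward as a sill to x = -70 mm; back wall at x = 130 mm; 240 mm clear between the guide channels, 272 mm inside; closed above z = 197 mm; roof cornice (z 360 mm up) sticks out to x = -42 mm
- sash (a joint): Height of the sash above closed, m: 0 = fully down on the sill; starts at 0.13 to 0.155 (raised). Clear pane in an aluminium frame, 155 mm high, 258 mm wide, 0.25 kg, at cabinet x = -13 to -3 mm, sliding straight up and down. Friction holds it wherever it is left: a push of about 1.5 to 2.5 N moves it down, about 6.5 N up
- ring (a point): Centre of the steel ring fixed upright on the front of the sash, facing the robot (hole along x; axes as the cabinet's). Inner diameter 44, bar 6, overall 56 mm. An 8 mm stud runs from its top point back to the sash's top rail; free gap between ring bar and sash frame 31 mm. At cabinet x = -47 mm, mid-width, 147 mm + sash above the worktop
- pole: Loose hook pole, 0.12 kg. Origin: centre of its black flat-sided handle, 150 long (x), 18 wide (y), 26 mm high (z). From its front end (x = +75 mm) a 7.6 mm steel shaft runs on along the axis, through a 16 mm thick collar (to x = 84 mm), and at x = 151 to 160 mm turns down (-z) into the hook; foremost point x = 164 mm
- hook (a point): Centre of the rounded tip (radius 3.8 mm) of the pole's hook: 160 mm in front of the handle's centre, 18 mm below the shaft's axis; same axes as the pole. The down-turned finger ends 22 mm below the shaft's axis
- pole_rest: Fixed steel rest, base plate 150 x 60 x 6 mm with two upright U-forks, 8 mm thick, at x = -56 and +56 mm. Origin: under its centre, on the worktop; x along the pole. The handle lies in both notches (bottoms at z = 40 mm, 26 mm wide, flared mouths; forks 65 mm high). At the start the pole's origin is 53 mm above this one, x the same way, hook downward
- dish: Loose white Petri dish with lid, 105 mm diameter, 29 mm high, 0.07 to 0.12 kg, standing on the cabinet floor right of mid-width and sticking out under the raised sash by 22 to 48 mm. Origin: centre of its underside
- jar: Loose jar with black screw lid, 60 mm diameter, 125 mm high, in the left rear corner of the cabinet. Origin: centre of its underside. Leave it alone
- steel_beaker: Loose steel beaker, 67 mm diameter, 82 mm high, on the worktop to the right of the cabinet. Origin: centre of its underside. Leave it alone
- flask_1: Loose conical flask, 61 mm diameter, 111 mm high, far right on the worktop. Origin: centre of its underside. Leave it alone
Not all that is in view belongs to the job. Leave any green or turquoise look-alike of the dish alone.

How it is judged:
By the outcome, as a careful person would: the job done as asked, in the order asked, and still so for the second after the job is handed in, with the robot touching nothing.
It also fails if it takes over 67 s, if anything falls off the work surface, if the arm or the gripper's body presses on something with over 40 N, if the wrist force passes 120 N, or if a joint passes its speed limit or range.

ROBOT

A 7-joint arm with a two-finger parallel gripper is mounted at the origin on a cart in front of the work surface, level with it; the furniture and walls round the work are solid. World frame = base frame: x ahead of the robot, y to its left, z up, the work surface at z = 0. Lengths are in m, angles in rad, forces in N, time in s.
With the tool pointing down it reaches from about 0.425 to 0.875 m from the base axis. Payload 8.4 kg.
Tool frame: the origin (TCP) lies at the very end of the fingers, on their centre line; the grasp point (between the pads) lies 19 mm behind it; z points along the fingers, y is the line along which they close (so a half turn about z gives the same grasp; the last joint's range is limited). The gripper opens to 87 mm and grips with 3 to 60 N. Pads are 19 mm wide; open, the fingers measure 117 mm over their backs; the gripper's body (75 mm by 190 mm) begins 51 mm behind the grasp point.
Start: joints at [-1.28, 0.333, 0.04, 1.465, -0.013, 1.343, -0.059], TCP at [0.247, 0.601, 0.223] pointing down, gripper open.
Joint ranges: [-2.58, 2.58], [-0.38, 2.09], [-1.3, 1.39], [0.25, 2.4], [-1.5, 4.64], [0.08, 2.09], [-2.65, 2.65]. Speed limits (rad/s): [2.22, 2.22, 2.79, 2.79, 3.14, 3.14, 3.14].

INTERFACE

Orientations are given as a 3x3 rotation matrix whose columns are the frame's x, y, z axes.
In Python, from station import observe, get_image, camera_params, hand_in gives the robot as it stands.
- The arm moves only by the tool send_rows, never from a script. Its argument "motion" is a list of rows, each a list of 7 numbers: the shift along the world's x, y, z in mm, then the turn, a rotation vector about the world's x, y, z in degrees, then the opening, from 0 (shut) to 1 (fully open). In form: [[x, y, z, rx, ry, rz, hand], ...]. A call has 1 to 20 rows; each row is the pose to reach, as a shift and turn from the pose commanded when the call began; what a row does not reach only later rows make up. A row lasts 1/8 s, in which the tool goes at most 62.5 mm and 10.7 degrees, less where a joint would pass 70% of its speed; a pose out of reach is approached as far as the arm can. A call with a gripper value outside its range is refused whole. The fingers move at their own pace and stop on an object; the grip force is fixed at half the most. Time passes only in rows, so rows that repeat a pose let the fingers close. It gives the time, the measured TCP pose, the force, the opening and the grip force at its end, in the units of the state.
- observe(): the state, without advancing time (a new reading comes with each control period).
- get_image(name): name is "side" or "top"; returns (picture, depth): 480x640x3 uint8, blue, green, red; 480x640 float32, m along the optical axis (not along the pixel's ray), 0 where there is no reading.
- camera_params(name): a dict with "camera_matrix" (3x3 intrinsics, pixels), "k1" (the pictures are not rectified: a ray, as slopes to the right and down, at radius r is drawn at 1 + k1 r^2 times it, then the intrinsics apply), "R" (3x3) and "t" (3): a world point X has camera coordinates R X + t. Camera axes: x right, y down, z forward; pixel columns grow to the right and rows downward; lengths in m; the calibration is good to about 2 mm. A picture is of the moment at which its call begins. camera_params takes no time and is no camera call.
- hand_in(): hands the job in; it is judged then, once.
The state is a dict: "clock": time; "joint_pos": joint angles; "dq": joint speeds; "effort": joint torques, N m; "position": TCP position; "tcp_rot": TCP orientation; "force": force on the tool from outside, world axes, zero at the start; "moment": the same for the moment, N m; "opening": finger opening in m; "finger_force": force on a finger pad.
Only numpy, scipy, OpenCV 4.12 (cv2) and the standard library are available. Lean on these libraries where they do the work, as an engineer would, in place of code of your own. Each camera call takes 0.05 s, during which the arm holds its last target. There are 200 camera calls.

## Working session

There is one attempt and no reset: what is moved stays moved. The work goes in short steps, Python scripts to look and compute and a tool call to move; the robot and the scene stay as the last step left them, time stands still between calls to the robot, and variables do not carry over. Pictures are saved under pics/ and viewed, at most 10 in all, crops included, and the job is handed in when it is done.

Besides the shell and the picture viewer there is one more tool, called after "Call:" as name([rows], argument=value, ...), one row to a line, values as JSON. send_rows: Moves the arm, as the interface text tells. Its arguments: {"type":"object","properties":{"motion":{"type":"array","items":{"type":"array","items":{"type":"number"}}}},"required":["motion"]}

```bash
ls; mkdir -p pics; cat > h.py <<'E'
import numpy as np, cv2
from station import *
def ray(name,u,v):
    p=camera_params(name);K=np.array(p["camera_matrix"]);k1=p["k1"]
    d=np.array([(u-K[0,2])/K[0,0],(v-K[1,2])/K[1,1]]);s=d.copy()
    for _ in range(20): s=d/(1+k1*(s@s))
    R=np.array(p["R"]);t=np.array(p["t"])
    return -R.T@t, R.T@np.array([s[0],s[1],1.])   # origin, dir (depth-scaled)
def at_depth(name,u,v,d): o,r=ray(name,u,v);return o+d*r
def at_z(name,u,v,z): o,r=ray(name,u,v);return o+(z-o[2])/r[2]*r
def tri(a,b):
    (o1,d1),(o2,d2)=ray(*a),ray(*b)
    A=np.c_[d1,-d2];s=np.linalg.lstsq(A,o2-o1,rcond=None)[0]
    p,q=o1+s[0]*d1,o2+s[1]*d2
    return (p+q)/2,np.linalg.norm(p-q)
def cloud(name,dep):
    p=camera_params(name);K=np.array(p["camera_matrix"]);R=np.array(p["R"]);t=np.array(p["t"])
    v,u=np.mgrid[:480,:640];d=np.stack([(u-K[0,2])/K[0,0],(v-K[1,2])/K[1,1]],-1);s=d.copy()
    for _ in range(20): s=d/(1+p["k1"]*(s**2).sum(-1,keepdims=True))
    c=np.dstack([s,np.ones((480,640))])*dep[...,None]
    return (c-t)@R
E
python3 - <<'E'
from h import *
for n in("side","top"):
    im,d=get_image(n);cv2.imwrite(f"pics/{n}0.png",im);np.save(f"{n}0.npy",d)
    p=camera_params(n);print(n,p["k1"],np.round(p["camera_matrix"],1).tolist(),"pos",ray(n,320,240))
o=observe();print({k:np.round(v,3).tolist() for k,v in o.items()})
E
```

```text
pics
side -0.11654217696423871 [[582.7, 0.0, 315.8], [0.0, 582.7, 234.9], [0.0, 0.0, 1.0]] pos (array([-0.55707669, -0.56399075,  0.67334469]), array([ 0.80534485,  0.42340956, -0.4150577 ]))
top -0.07989479592836553 [[584.8, 0.0, 314.2], [0.0, 584.8, 244.8], [0.0, 0.0, 1.0]] pos (array([-0.07498101, -0.26617047,  1.21639035]), array([ 0.47371623,  0.23044032, -0.85009171]))
{'clock': 0.1, 'joint_pos': [-1.28, 0.334, 0.04, 1.466, -0.013, 1.343, -0.059], 'dq': [-0.0, -0.001, -0.001, -0.001, -0.001, 0.001, 0.001], 'effort': [0.005, -65.78, 1.341, -40.47, -0.06, 0.041, 0.0], 'position': [0.247, 0.601, 0.222], 'tcp_rot': [[-0.925, 0.38, -0.0], [0.38, 0.925, -0.001], [-0.0, -0.001, -1.0]], 'force': [-0.32, -0.459, -0.081], 'moment': [-0.062, 0.046, 0.004], 'finger_force': 0.0, 'opening': 0.087}
```

View pics/side0.png

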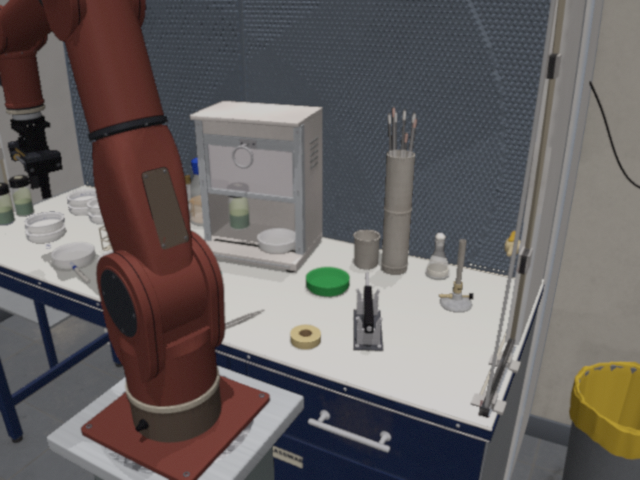

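View pics/top0.png

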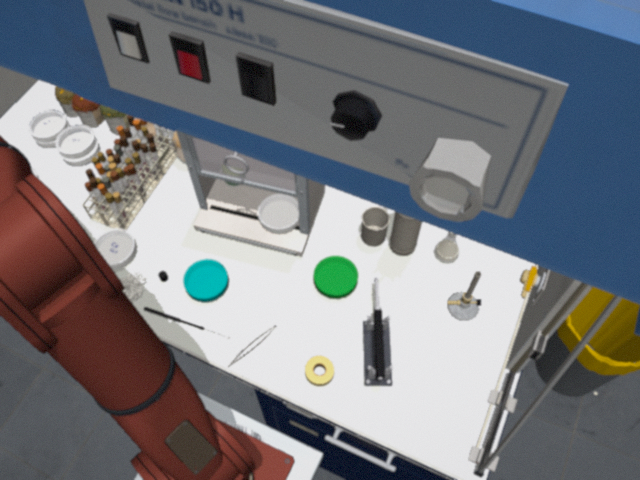

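The side view shows the cabinet at (260,185), with the ring at (242,156) and the white dish at (277,241) inside it. The pole and rest are at (368,320), the beaker at (366,250) and the flask at (438,258). In the top view the rest is at (378,350), the white dish at (280,213) and the cabinet sill at (250,230). Three discs could be the dish: white at top (280,213), green at (335,277) and turquoise at (206,280). The white one on the cabinet floor fits, and I'll confirm it in a crop.

```bash
python3 - <<'E'
from h import *
s=cv2.imread("pics/side0.png");t=cv2.imread("pics/top0.png")
z=lambda im,x,y,w,h,W,H:cv2.resize(im[y:y+h,x:x+w],(W,H),interpolation=cv2.INTER_CUBIC)
a=z(s,190,95,150,180,500,600) # x3.333
a=a[:, :500]
b=z(s,340,260,60,96,300,300*96//60)  # x5
c=np.full((600,300,3),0,np.uint8);c[:480]=b
cv2.imwrite("pics/c1.png",np.hstack([a,c]))
a=z(t,175,130,140,130,560,520) # x4
b=z(t,350,270,60,125,240,500)# x4
c=np.zeros((520,800,3),np.uint8);c[:,:560]=a;c[:500,560:]=b
cv2.imwrite("pics/c2.png",c)
E
```

```text
(no output)
```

View pics/c1.png

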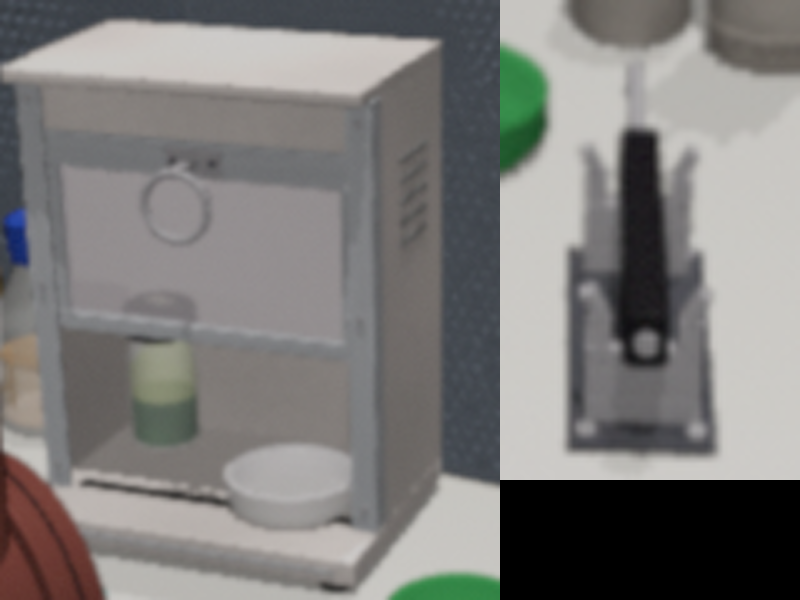

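View pics/c2.png

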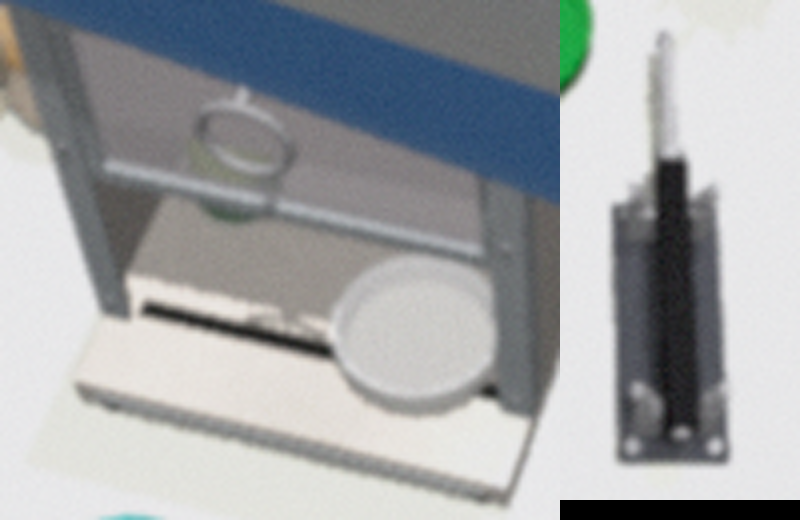

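The crops confirm the target. The white dish with its lid (c1 at (290,485), c2 at (415,335)) lies across the sash line on the right, while the green and turquoise discs are on the worktop. The ring is at c1 (175,205) / c2 (241,138). The pole lies hook-far in its rest, with the handle from c2 (673,160) to (682,432).

```bash
python3 - <<'E'
from h import *
np.set_printoptions(precision=4,suppress=True)
S=lambda x,y:("side",190+x/3.3333,95+y/3.3333)
S2=lambda x,y:("side",340+(x-500)/5,260+y/5)
T=lambda x,y:("top",175+x/4,130+y/4)
T2=lambda x,y:("top",350+(x-560)/4,270+y/4)
print("ring",tri(S(175,205),T(241,138)), "outer top/bot side")
a,b=at_z(*T(80,385),.03),at_z(*T(510,492),.03)
print("sill front",a,b,"w",np.linalg.norm(a-b),"side R",at_z(*S(352,570),.03), "tri R",tri(S(352,570),T(510,492)))
for n,c in(("fl",(612,204)),("fr",(717,200)),("bl",(618,462)),("br",(728,460))): print(n,at_z(*T2(*c),.006))
for n,c in(("fl",(568,250)),("fr",(700,252)),("bl",(570,450)),("br",(716,452))): print("s",n,at_z(*S2(*c),.006))
print("handle front/rear top tri",tri(S2(640,131),T2(672,160)),tri(S2(645,335),T2(682,430)))
ct=cloud("top",np.load("top0.npy"));cs=cloud("side",np.load("side0.npy"))
im=cv2.imread("pics/top0.png");ims=cv2.imread("pics/side0.png")
# handle: dark pixels around rest, z>50mm
for n,c,i,(x0,x1,y0,y1) in(("top",ct,im,(350,410,270,395)),("side",cs,ims,(340,400,260,356))):
    P=c[y0:y1,x0:x1].reshape(-1,3);I=i[y0:y1,x0:x1].reshape(-1,3).max(1)
    m=(I<60)&(P[:,2]>.05)&(P[:,2]<.09);Q=P[m];mu=Q.mean(0);print(n,"handle",m.sum(),mu,np.percentile(Q,[2,98],0).tolist())
    u,s,v=np.linalg.svd(Q-mu);print("dir",v[0]);
    m=(I>90)&(P[:,2]>.035)&(P[:,2]<.09)&(P[:,0]>Q[:,0].max());print("shaft",m.sum(),P[m].mean(0),np.percentile(P[m],[2,98],0).tolist() if m.sum() else 0)
# dish
for n,c,(x0,x1,y0,y1) in(("top",ct,(255,302,190,235)),("side",cs,(255,298,225,255))):
    P=c[y0:y1,x0:x1].reshape(-1,3);m=(P[:,2]>.05)&(P[:,2]<.066);Q=P[m]
    A=np.c_[2*Q[:,:2],np.ones(len(Q))]
    print(n,"dishtop",m.sum(),(np.percentile(Q,1,0)+np.percentile(Q,99,0))/2,np.percentile(Q,[1,99],0).tolist())
    hull=cv2.convexHull(Q[:,:2].astype(np.float32));print(cv2.minEnclosingCircle(hull))
# beaker, flask, wand cylinder tops
for n,(x0,x1,y0,y1) in(("beaker",(360,390,205,248)),("cyl",(390,420,205,258)),("flask",(430,462,225,265)),("green",(310,362,250,300))):
    P=ct[y0:y1,x0:x1].reshape(-1,3);Q=P[P[:,2]>.012];print(n,np.percentile(Q,[2,50,98],0).tolist())
E
```

```text
ring (array([0.5371, 0.2211, 0.2827]), np.float64(0.002883512471631091)) outer top/bot side
sill front [0.4926 0.3484 0.03  ] [0.5361 0.0774 0.03  ] w 0.2745138442583058 side R [0.5292 0.0738 0.03  ] tri R (array([0.5389, 0.0792, 0.0243]), np.float64(0.0005389506196895568))
fl [ 0.4471 -0.1171  0.006 ]
fr [ 0.4744 -0.1696  0.006 ]
bl [ 0.3116 -0.1788  0.006 ]
br [ 0.3373 -0.2312  0.006 ]
s fl [ 0.4458 -0.1199  0.006 ]
s fr [ 0.4711 -0.1717  0.006 ]
s bl [ 0.31   -0.1835  0.006 ]
s br [ 0.3352 -0.2348  0.006 ]
handle front/rear top tri (array([ 0.4597, -0.1445,  0.0648]), np.float64(0.0023468648633976643)) (array([ 0.3248, -0.2061,  0.0576]), np.float64(0.0014047084422696334))
top handle 532 [ 0.3856 -0.1753  0.0649] [[0.32529696843752065, -0.20488300453088681, 0.05720576298015501], [0.45354585129937913, -0.14225943716790962, 0.06986477259225345]]
dir [-0.9114 -0.4115 -0.0026]
shaft 130 [ 0.496  -0.1266  0.057 ] [[0.4601596593369054, -0.15077951557345354, 0.050482581442242866], [0.5366101409607013, -0.10674885385778114, 0.06669293332433328]]
side handle 331 [ 0.3728 -0.1837  0.0665] [
[... 896 characters left out ...]
97252403775, 0.05302919552872405], [0.7004416765329788, -0.019264516424510113, 0.7544446730516697]]
cyl [[0.242847116723708, -0.2139229353671095, 0.01825515805185017], [0.6450356110124277, -0.13622556154024734, 0.11427444206885773], [0.6681557514714113, -0.09612623849592099, 0.7710670979190773]]
flask [[0.24285930030990086, -0.25608490079398, 0.013545979143689576], [0.6825273770484985, -0.23351845897299986, 0.0504001689644071], [0.703188755183094, -0.20173935099301205, 0.7654178955945532]]
green [[0.46687586390058655, -0.06584100840784228, 0.015330268505538463], [0.5135372459696671, -0.01832544007735722, 0.027844807218568086], [0.5652884820769735, 0.029631286160286447, 0.033443170056921205]]
```

```bash
python3 - <<'E'
from h import *
np.set_printoptions(precision=4,suppress=True)
ct=cloud("top",np.load("top0.npy"));cs=cloud("side",np.load("side0.npy"))
def plane(Q):
    for _ in range(5):
        mu=np.median(Q,0) if _==0 else Q.mean(0);n=np.linalg.svd(Q-mu,full_matrices=False)[2][2];r=abs((Q-mu)@n);Q=Q[r<max(.003,np.percentile(r,80) if _<3 else .004)]
    return mu,n*np.sign(n[0] or 1),len(Q)
# side: right wall of cabinet (x305-318,y130-230); lower sash rail / top rail; header board above sash
for nm,(x0,x1,y0,y1) in(("Rwall",(305,319,125,230)),("header",(205,292,122,131)),("toprail",(210,288,137,144)),("pane",(215,288,150,185))):
    P=cs[y0:y1,x0:x1].reshape(-1,3);P=P[P[:,2]>0.02];mu,n,k=plane(P);print(nm,mu,n,"yaw of n",np.degrees(np.arctan2(n[1],n[0])),k)
P=ct[190:262,190:310].reshape(-1,3)
m=abs(P[:,2]-.03)<.006;Q=P[m];hull=cv2.minAreaRect(Q[:,:2].astype(np.float32)*1000);print("sill/floor",hull,np.median(Q[:,2]))
yaw=np.radians(9.1);ex=np.array([np.cos(yaw),np.sin(yaw)]);ey=np.array([-ex[1],ex[0]]);o=np.array([.5835,.2265])
q=np.c_[(Q[:,:2]-o)@ex,(Q[:,:2]-o)@ey];print("cab frame floor pts pct",np.percentile(q,[.5,2,98,99.5],0).tolist())
# front edge line: per y bin min x
b=[];
for y in np.arange(-.12,.13,.02):
    s=q[abs(q[:,1]-y)<.01]
    if len(s)>5:b.append((y,np.percentile(s[:,0],3)))
b=np.array(b);print(b.T,np.degrees(np.polyfit(b[:,0],b[:,1],1)[0]))
J=cs[180:228,226:252].reshape(-1,3);J=J[(J[:,0]>.5)];print("jar",np.percentile(J,[5,50,95],0).tolist())
H=ct[0:180].reshape(-1,3);H=H[H[:,2]>.6];print("hood",np.percentile(H,[0,5,50,95,100],0).tolist())
E
```

```text
Rwall [0.6578 0.0997 0.2148] [ 0.1612 -0.9869 -0.0007] yaw of n -80.72554319217527 1170
header [0.5833 0.2169 0.3449] [0.4002 0.103  0.9106] yaw of n 14.436265035598932 389
toprail [0.5629 0.2108 0.3175] [0.2329 0.107  0.9666] yaw of n 24.671145606566512 263
pane [0.5763 0.2224 0.2428] [0.9864 0.159  0.0412] yaw of n 9.155389469275097 1355
sill/floor ((565.4248046875, 235.70254516601562), (213.01974487304688, 280.0489501953125), 32.650787353515625) 0.03027340224752546
cab frame floor pts pct [[-0.1519619904849931, -0.1355963137286948], [-0.06936288016997852, -0.12954597564829518], [0.07067797766685617, 0.1365487337082295], [0.07882279854300485, 0.14122983702566072]]
[[-0.12   -0.1    -0.08   -0.06   -0.04   -0.02    0.      0.02    0.04
   0.06    0.08    0.1     0.12  ]
 [-0.0682 -0.0672 -0.0683 -0.0673 -0.0666 -0.0671 -0.0671 -0.0654 -0.0664
  -0.1463 -0.1535 -0.0667 -0.0669]] -8.897464946132711
jar [[0.565473989239049, 0.23389565438736856, 0.04154106536161407], [0.6344455449315086, 0.30663853030329935, 0.10564761536582981], [0.6983691143059612, 0.3777906001881665, 0.20271331435962947]]
hood [[-0.07498101274546462, -0.3604016865032999, 0.6610573196646781], [0.2214737005014507, -0.316263660868619, 0.7739498220186648], [0.23705716305354507, -0.15629070514933066, 0.9024361981444226], [0.24446517408242555, 0.19202649352656043, 0.9932163226030243], [0.2585538195699437, 0.31687275590001357, 1.2163903500428668]]
```

Call:
send_rows([
  [8, -25, 5, 0, 0, -10, 1],
  [16, -50, 10, 0, 0, -20, 1],
  [26, -75, 15, 0, 0, -30, 1],
  [36, -100, 20, 0, 0, -40, 1],
  [46, -125, 20, 0, 0, -50, 1],
  [56, -150, 20, 0, 0, -60, 1],
  [66, -175, 20, 0, 0, -70, 1],
  [76, -205, 20, 0, 0, -80, 1],
  [86, -235, 20, 0, 0, -90, 1],
  [96, -265, 20, 0, 0, -100, 1],
  [106, -295, 20, 0, 0, -110, 1],
  [118, -330, 20, 0, 0, -120, 1],
  [130, -365, 15, 0, 0, -130, 1],
  [155, -415, 0, 0, 0, -133.2, 1],
  [175, -470, -10, 0, 0, -133.2, 1],
  [190, -525, -20, 0, 0, -133.2, 1],
  [198, -585, -30, 0, 0, -133.2, 1],
  [198, -645, -40, 0, 0, -133.2, 1],
  [190, -705, -50, 0, 0, -133.2, 1],
  [178, -761, -60, 0, 0, -133.2, 1],
])

```text
clock: 2.6
position: [0.4244, -0.1618, 0.1622]
tcp_rot: [[0.91, 0.414, 0.0], [0.414, -0.91, 0.0], [0.0, -0.0, -1.0]]
force: [0.4, 1.0, -0.3]
opening: 0.0868
finger_force: 0.0
```

The cabinet yaw is 9.2° and its origin is about (0.5845, 0.2285). Next is descending onto the handle and gripping it.

Call:
send_rows([
  [0, 1, -30, 0, 0, 0, 1],
  [0, 1, -60, 0, 0, 0, 1],
  [0, 1, -90, 0, 0, 0, 1],
  [0, 1, -110, 0, 0, 0, 1],
  [0, 1, -128, 0, 0, 0, 1],
  [0, 1, -128, 0, 0, 0, 0.5],
  [0, 1, -128, 0, 0, 0, 0],
  [0, 1, -128, 0, 0, 0, 0],
  [0, 1, -128, 0, 0, 0, 0],
  [0, 1, -128, 0, 0, 0, 0],
  [0, 1, -128, 0, 0, 0, 0],
  [0, 1, -128, 0, 0, 0, 0],
])

```text
clock: 4.1
position: [0.425, -0.1588, 0.0346]
tcp_rot: [[0.91, 0.414, -0.0], [0.414, -0.91, 0.0], [0.0, -0.0, -1.0]]
force: [0.1, -0.4, 0.0]
opening: 0.0252
finger_force: 0.0
```

Call:
send_rows([
  [0, 0, 0, 0, 0, 0, 0],
  [0, 0, 0, 0, 0, 0, 0],
  [0, 0, 0, 0, 0, 0, 0],
  [0, 0, 0, 0, 0, 0, 0],
])

```text
clock: 4.6
position: [0.425, -0.1588, 0.0346]
tcp_rot: [[0.91, 0.414, -0.0], [0.414, -0.91, -0.0], [-0.0, 0.0, -1.0]]
force: [-0.2, -0.5, 0.2]
opening: 0.0177
finger_force: 30.0
```

Call:
send_rows([
  [0, 0, 10, 0, 0, 0, 0],
  [0, 0, 25, 0, 0, 0, 0],
  [0, 0, 45, 0, 0, 0, 0],
  [0, 0, 70, 0, 0, 0, 0],
  [0, 0, 95, 0, 0, 0, 0],
  [0, 0, 110, 0, 0, 0, 0],
  [0, 0, 115, 0, 0, 0, 0],
  [0, 0, 115, 0, 0, 0, 0],
])

```text
clock: 5.6
position: [0.4249, -0.1586, 0.1493]
tcp_rot: [[0.91, 0.414, -0.0], [0.414, -0.91, 0.0], [-0.0, -0.0, -1.0]]
force: [-0.5, -0.1, -0.8]
opening: 0.0181
finger_force: 30.0
```

```bash
python3 - <<'E'
from h import *
z=lambda im,x,y,w,h,W,H:cv2.resize(im[y:y+h,x:x+w],(W,H),interpolation=cv2.INTER_CUBIC)
s,d=get_image("side");t,d2=get_image("top");np.save("s1.npy",d);np.save("t1.npy",d2)
cv2.imwrite("pics/p1.png",np.hstack([z(s,310,180,100,150,400,600),z(t,310,200,100,150,400,600)]))
print(np.round(observe()["position"],4))
E
```

```text
[ 0.4245 -0.1587  0.1488]
```

View pics/p1.png

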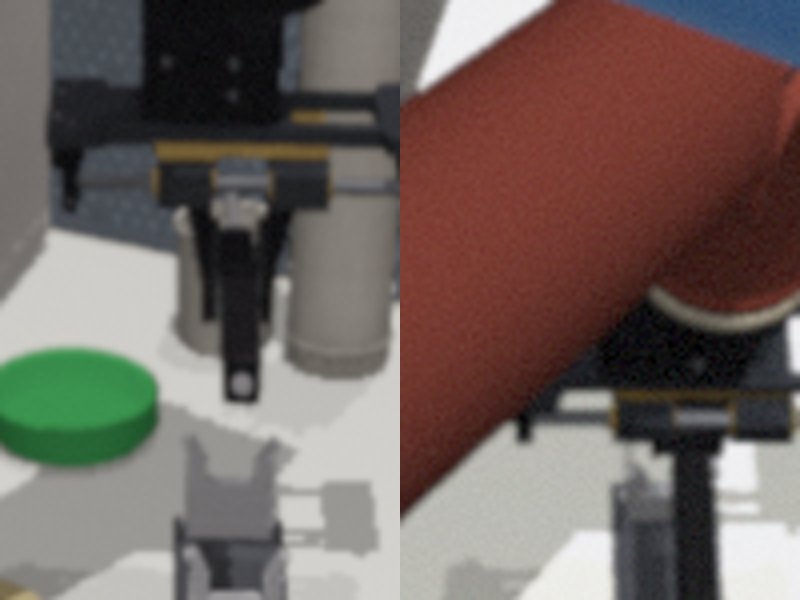

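The hook itself is hidden behind the gripper. The handle is level in the pads, with its rear end at side (370,276), and it is clear of the rest. Next is a finer fit of the dish in cabinet axes, plus the hook prediction.

```bash
python3 - <<'E'
from h import *
from scipy.optimize import least_squares
np.set_printoptions(precision=4,suppress=True)
y=np.radians(9.2);ex=np.array([np.cos(y),np.sin(y)]);ey=np.array([-ex[1],ex[0]]);o=np.array([.5845,.2285])
for n,(x0,x1,y0,y1) in(("top",(250,305,185,240)),("side",(250,300,222,258))):
    P=cloud(n,np.load(f"{n}0.npy"))[y0:y1,x0:x1].reshape(-1,3);m=(P[:,2]>.053)&(P[:,2]<.065);Q=P[m]
    q=np.c_[(Q[:,:2]-o)@ex,(Q[:,:2]-o)@ey];q=q[(q[:,0]>-.07)&(q[:,0]<.1)&(q[:,1]<.02)&(q[:,1]>-.14)]
    print(n,len(q),np.percentile(q,[1,3,97,99],0).tolist(),np.median(Q[:,2]))
    # boundary by angle about centre
    c=np.array([.009,-.067])
    for it in range(4):
        a=np.arctan2(*(q-c).T[::-1]);r=np.hypot(*(q-c).T);B=[]
        for k in range(-18,18):
            s=abs((a-np.radians(k*10)+np.pi)%(2*np.pi)-np.pi)<np.radians(5)
            if s.sum()>5:
                i=np.where(s)[0];B.append(q[i[np.argsort(r[i])[-2]]])
        B=np.array(B);f=least_squares(lambda p:np.hypot(*(B-p).T)-.0525,c,loss="soft_l1",f_scale=.002);c=f.x
    print(c,f.fun)
# check picture rim: extremes read in c2 (x4): left (332,325), back (415,253); c1 left rim (224,478)
T=lambda x,y:("top",175+x/4,130+y/4)
S=lambda x,y:("side",190+x/3.3333,95+y/3.3333)
for c in(T(332,325),T(415,253),T(345,375),S(224,475),S(290,445)):
    w=at_z(*c,.058)[:2]-o;print(c[0],w@ex,w@ey)
# pole rear end in side
d=np.load("s1.npy");print("rear",at_depth("side",370,276,d[276,370]))
E
```

```text
top 1204 [[-0.038776554983130054, -0.10920646520795618], [-0.035465945897981487, -0.10328359000065655], [0.05636910979282137, -0.013164984273965376], [0.05929633371358549, -0.00896883146812263]] 0.05820818231276023
[ 0.0104 -0.058 ] [-0.0014 -0.0007 -0.0025 -0.0002 -0.0003 -0.0003  0.0007  0.0261 -0.0011
 -0.0052 -0.0068 -0.0068 -0.0048 -0.004  -0.0014 -0.0004  0.0002 -0.002
 -0.0026 -0.0034 -0.     -0.     -0.0001  0.0014 -0.0007 -0.001  -0.0003
 -0.0021 -0.0016 -0.0016 -0.0013 -0.0014 -0.0014 -0.0018 -0.0023 -0.0012]
side 626 [[-0.04214814089569794, -0.12889239451756884], [-0.040195701884599894, -0.12180834625095091], [0.05493990621432678, -0.013922425575372616], [0.0586788319778587, -0.011564426585110539]] 0.0601898995033818
[ 0.0085 -0.059 ] [ 0.0014 -0.0009 -0.0023 -0.     -0.0012 -0.0041  0.0243  0.026  -0.001
 -0.0064 -0.0064 -0.0105 -0.0091 -0.0055 -0.0021 -0.0041  0.0008 -0.0074
  0.0006 -0.0012 -0.0011 -0.0019  0.0027  0.0017  0.0008 -0.003  -0.0017
 -0.0055 -0.0024 -0.0017 -0.002  -0.0017 -0.0013 -0.003  -0.0007 -0.002 ]
top -0.005269819095003826 -0.009798593123892136
top 0.0593361490863623 -0.041182948007318795
top -0.03724033438536152 -0.02920722442453924
side -0.01172437802214462 -0.013039048157958545
side 0.05862140142232564 -0.03910534263522283
rear [ 0.3242 -0.2047  0.1686]
```

Call:
send_rows([
  [6, 20, 0, 0, 0, 0, 0],
  [12, 45, 0, 0, 0, -2, 0],
  [16, 75, 0, 0, 0, -4, 0],
  [18, 105, 0, 0, 0, -6, 0],
  [18, 135, 0, 0, 0, -8, 0],
  [16, 165, 0, 0, 0, -10, 0],
  [12, 195, 0, 0, 0, -12, 0],
  [6, 225, 0, 0, 0, -13, 0],
  [-2, 252, 0, 0, 0, -14, 0],
  [-10, 275, 0, 0, 0, -15.2, 0],
  [-15, 288, 0, 0, 0, -15.2, 0],
  [-18, 296, 0, 0, 0, -15.2, 0],
  [-18, 296, -20, 0, 0, -15.2, 0],
  [-18, 296, -45, 0, 0, -15.2, 0],
  [-18, 296, -70, 0, 0, -15.2, 0],
  [-18, 296, -90, 0, 0, -15.2, 0],
  [-18, 296, -103, 0, 0, -15.2, 0],
  [-18, 296, -110, 0, 0, -15.2, 0],
  [-18, 296, -110, 0, 0, -15.2, 0],
])

```text
clock: 8.07
position: [0.407, 0.137, 0.0395]
tcp_rot: [[0.987, 0.161, -0.0], [0.161, -0.987, -0.0], [-0.0, 0.0, -1.0]]
force: [-0.5, 0.1, -0.9]
opening: 0.0179
finger_force: 30.0
```

```bash
python3 - <<'E'
from h import *
z=lambda im,x,y,w,h,W,H:cv2.resize(im[y:y+h,x:x+w],(W,H),interpolation=cv2.INTER_CUBIC)
s,d=get_image("side");t,d2=get_image("top");np.save("s2.npy",d);np.save("t2.npy",d2)
cv2.imwrite("pics/p2.png",np.hstack([z(s,200,150,133,200,400,600),z(t,180,150,133,200,400,600)]))
o=observe();print(np.round(o["position"],4),np.round(o["tcp_rot"],3).tolist(),o["force"])
E
```

```text
[0.4074 0.1373 0.04  ] [[0.987, 0.161, 0.001], [0.161, -0.987, 0.001], [0.001, -0.0, -1.0]] [ 0.33393776 -0.46507347 -1.34616828]
```

View pics/p2.png

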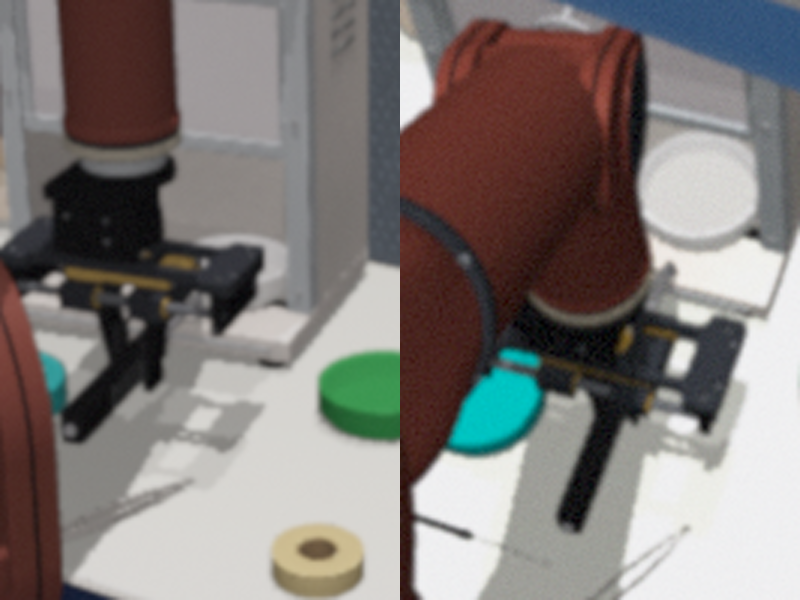

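The hook end shows in the top view at crop (668,268), i.e. px (269,239), just short of the dish at crop (700,195). I'll check its lateral position and the turquoise dish's clearance.

```bash
python3 - <<'E'
from h import *
np.set_printoptions(precision=4,suppress=True)
y=np.radians(9.2);ex=np.array([np.cos(y),np.sin(y)]);ey=np.array([-ex[1],ex[0]]);o=np.array([.5845,.2285])
C=lambda w:np.array([(w[:2]-o)@ex,(w[:2]-o)@ey])
print("hook end",C(at_z("top",180+268/3,150+266/3,.061)),"tcp",C(np.array([.407,.137])))
c=cloud("top",np.load("top0.npy"));im=cv2.imread("pics/top0.png").astype(int)
m=(im[...,0]>130)&(im[...,2]<80)&(im[...,1]>120);m[:200]=0;Q=c[m];print("turq",np.percentile(Q,[2,50,98],0).tolist(),C(Q.mean(0)))
E
```

```text
hook end [-0.0733 -0.062 ] tcp [-0.1898 -0.0619]
turq [[0.33253074681754613, 0.2049589463820806, 0.023630610316943704], [0.37840084035579, 0.25062911584186076, 0.028345365099400725], [0.42490661849273126, 0.29620094221277954, 0.03340586657047108]] [-0.201   0.0535]
```

Call:
send_rows([
  [7.9, 1.3, 0, 0, 0, 0, 0],
  [13.8, 2.2, 0, 0, 0, 0, 0],
  [17.8, 2.9, 0, 0, 0, 0, 0],
  [21.7, 3.5, 0, 0, 0, 0, 0],
  [25.7, 4.2, 0, 0, 0, 0, 0],
  [29.6, 4.8, 0, 0, 0, 0, 0],
  [33.6, 5.4, 0, 0, 0, 0, 0],
  [37.5, 6.1, 0, 0, 0, 0, 0],
  [41.5, 6.7, 0, 0, 0, 0, 0],
  [45.4, 7.4, 0, 0, 0, 0, 0],
  [49.4, 8, 0, 0, 0, 0, 0],
  [53.3, 8.6, 0, 0, 0, 0, 0],
  [57.2, 9.3, 0, 0, 0, 0, 0],
  [61.2, 9.9, 0, 0, 0, 0, 0],
  [65.1, 10.5, 0, 0, 0, 0, 0],
  [68.1, 11, 0, 0, 0, 0, 0],
  [71.1, 11.5, 0, 0, 0, 0, 0],
  [71.1, 11.5, 0, 0, 0, 0, 0],
])

```text
clock: 10.42
position: [0.4784, 0.1487, 0.0396]
tcp_rot: [[0.987, 0.161, 0.0], [0.161, -0.987, -0.0], [0.0, 0.0, -1.0]]
force: [0.4, 0.1, -1.8]
opening: 0.0176
finger_force: 30.0
```

```bash
cat >> h.py <<'E'
y_=np.radians(9.2);ex=np.array([np.cos(y_),np.sin(y_)]);ey=np.array([-ex[1],ex[0]]);o_=np.array([.5845,.2285])
C=lambda w:np.c_[(np.atleast_2d(w)[:,:2]-o_)@ex,(np.atleast_2d(w)[:,:2]-o_)@ey]
def dish(n,d):
    P=cloud(n,d)[150:270,230:320].reshape(-1,3);q=C(P)
    m=(P[:,2]>.053)&(P[:,2]<.0625)&(q[:,0]>-.06)&(q[:,0]<.125)&(q[:,1]<.03)&(q[:,1]>-.128)
    q=q[m];print(n,m.sum(),np.round(np.percentile(q,[1,3,97,99],0),4).tolist())
E
python3 - <<'E'
from h import *
z=lambda im,x,y,w,h,W,H:cv2.resize(im[y:y+h,x:x+w],(W,H),interpolation=cv2.INTER_CUBIC)
s,d=get_image("side");t,d2=get_image("top")
dish("side",np.load("side0.npy"));dish("top",np.load("top0.npy"))
dish("side",d);dish("top",d2)
cv2.imwrite("pics/p3.png",np.hstack([z(s,200,150,133,200,400,600),z(t,180,150,133,200,400,600)]))
print(np.round(observe()["position"],4))
E
```

```text
side 587 [[-0.0422, -0.1246], [-0.0402, -0.1076], [0.0551, -0.0138], [0.0601, -0.0096]]
top 1155 [[-0.0388, -0.1066], [-0.0356, -0.1019], [0.0562, -0.0132], [0.0594, -0.009]]
side 45 [[-0.0504, -0.1275], [-0.0485, -0.1271], [0.0841, -0.0379], [0.1062, -0.036]]
top 418 [[-0.0298, -0.1249], [-0.0201, -0.0985], [0.0596, -0.0334], [0.0616, -0.0305]]
[0.4781 0.1487 0.0395]
```

View pics/p3.png

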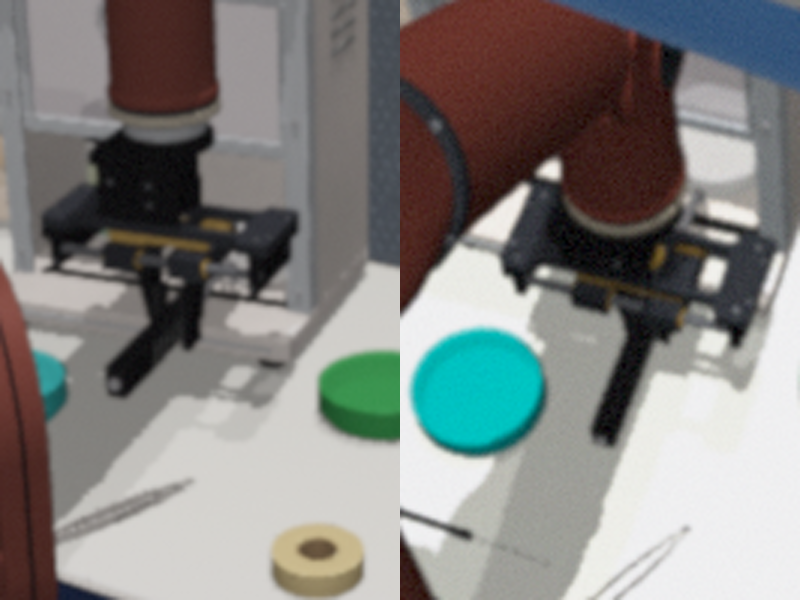

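The push worked: in the top view the dish is now behind the sash line at crop (730,150). Next I retract, rise to ring height and centre on the ring, keeping the hook short of it.

Call:
send_rows([
  [-8, -1.3, 0, 0, 0, 0, 0],
  [-22, -3.6, 0, 0, 0, 0, 0],
  [-40, -6.5, 0, 0, 0, 0, 0],
  [-58, -9.4, 0, 0, 0, 0, 0],
  [-70, -11.3, 0, 0, 0, 0, 0],
  [-74, -12, 8, 0, 0, 0, 0],
  [-74, -12, 30, 0, 0, 0, 0],
  [-75, -6, 60, 0, 0, 0, 0],
  [-76, 0, 90, 0, 0, 0, 0],
  [-77, 7, 120, 0, 0, 0, 0],
  [-78, 14, 150, 0, 0, 0, 0],
  [-80, 22, 180, 0, 0, 0, 0],
  [-81, 30, 205, 0, 0, 0, 0],
  [-82, 38, 223, 0, 0, 0, 0],
  [-83, 45, 231, 0, 0, 0, 0],
  [-84, 49, 233.5, 0, 0, 0, 0],
  [-84, 49, 233.5, 0, 0, 0, 0],
])

```text
clock: 12.65
position: [0.3938, 0.1977, 0.2724]
tcp_rot: [[0.987, 0.161, -0.001], [0.161, -0.987, -0.001], [-0.001, 0.001, -1.0]]
force: [0.3, 0.6, -1.8]
opening: 0.0177
finger_force: 30.0
```

```bash
python3 - <<'E'
from h import *
z=lambda im,x,y,w,h,W,H:cv2.resize(im[y:y+h,x:x+w],(W,H),interpolation=cv2.INTER_CUBIC)
s,d=get_image("side");t,d2=get_image("top")
dish("side",d);dish("top",d2)
np.save("s4.npy",d);np.save("t4.npy",d2)
cv2.imwrite("pics/p4.png",np.hstack([z(s,170,100,133,200,400,600),z(t,190,130,133,200,400,600)]))
p=observe()["position"];print(np.round(p,4),C(p),np.round(observe()["tcp_rot"],3).tolist())
E
```

```text
side 446 [[-0.0186, -0.1244], [0.0092, -0.0988], [0.1062, -0.0131], [0.1099, -0.0092]]
top 509 [[-0.0192, -0.1226], [0.0122, -0.0958], [0.0605, -0.0129], [0.0618, -0.0097]]
[0.3939 0.1973 0.2723] [[-0.19314126 -0.00034306]] [[0.987, 0.161, -0.001], [0.161, -0.987, -0.001], [-0.001, 0.001, -1.0]]
```

View pics/p4.png

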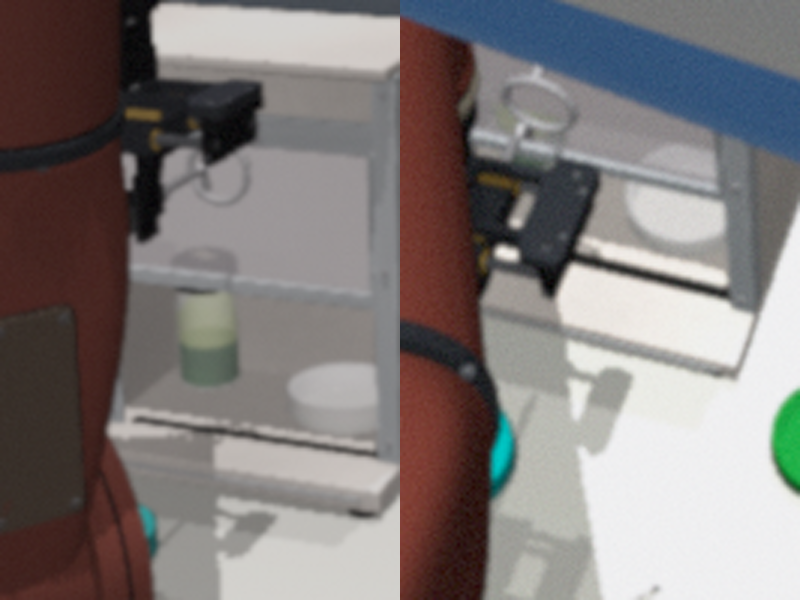

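```bash
python3 - <<'E'
from h import *
np.set_printoptions(precision=4,suppress=True)
S=lambda x,y:("side",170+x/3.008,100+y/3)
T=lambda x,y:("top",190+(x-400)/3.008,130+y/3)
for n,a,b in(("bend",(207,171),(523,129)),("tip",(208,197),(525,158)),("ring",(220,170),(538,104))):
    p,e=tri(S(*a),T(*b));print(n,p,e,C(p))
def proj(name,X):
    p=camera_params(name);rv=cv2.Rodrigues(np.array(p["R"]))[0]
    return cv2.projectPoints(np.array(X,float).reshape(-1,1,3),rv,np.array(p["t"]),np.array(p["camera_matrix"]),np.array([p["k1"],0,0,0]))[0][:,0]
W=lambda x,y,z:np.r_[o_+x*ex+y*ey,z]
hx=-.193+.1245
for nm,X in(("pred bend",W(hx,0,.2915)),("pred tip",W(hx,0,.2735)),("pred ring",W(-.047,0,.283))):
    s=proj("side",X)[0];t=proj("top",X)[0];print(nm,(s-[170,100])*[3.008,3],(t-[190,130])*[3.008,3]+[400,0])
E
```

```text
bend [0.5104 0.2138 0.2895] 0.0049033873467278066 [[-0.0755 -0.0027]]
tip [0.5009 0.2084 0.2718] 0.006757843452177833 [[-0.0858 -0.0065]]
ring [0.5376 0.2198 0.2823] 0.003159126290843221 [[-0.0477 -0.0011]]
pred bend [204.5421 165.6842] [526.2205 117.9858]
pred tip [205.7488 187.8476] [529.7478 134.56  ]
pred ring [217.0667 168.7712] [539.0301 102.011 ]
```

The hook end agrees with the prediction within a few mm: it sits slightly low and short, and is centred on the ring. Inserting.

Call:
send_rows([
  [0, 0, 2, 0, 0, 0, 0],
  [5.9, 1, 2, 0, 0, 0, 0],
  [11.8, 1.9, 2, 0, 0, 0, 0],
  [17.8, 2.9, 2, 0, 0, 0, 0],
  [23.7, 3.8, 2, 0, 0, 0, 0],
  [29.6, 4.8, 2, 0, 0, 0, 0],
  [35.5, 5.8, 2, 0, 0, 0, 0],
  [39.5, 6.4, 2, 0, 0, 0, 0],
  [41.5, 6.7, 2, 0, 0, 0, 0],
  [41.5, 6.7, 2, 0, 0, 0, 0],
])

```text
clock: 14.0
position: [0.4356, 0.2044, 0.275]
tcp_rot: [[0.987, 0.161, -0.0], [0.161, -0.987, -0.0], [-0.0, 0.0, -1.0]]
force: [0.1, 0.1, -0.7]
opening: 0.0179
finger_force: 30.0
```

```bash
python3 - <<'E'
from h import *
z=lambda im,x,y,w,h,W,H:cv2.resize(im[y:y+h,x:x+w],(W,H),interpolation=cv2.INTER_CUBIC)
s,d=get_image("side");t,d2=get_image("top")
cv2.imwrite("pics/p5.png",np.hstack([z(s,210,130,60,60,400,400),z(t,205,140,60,60,400,400)]))
o=observe();print(np.round(o["position"],4),o["force"],o["moment"])
E
```

```text
[0.4355 0.2044 0.275 ] [ 1.18323922  0.04387952 -1.47285435] [-0.06079785  0.14069721  0.04322753]
```

View pics/p5.png

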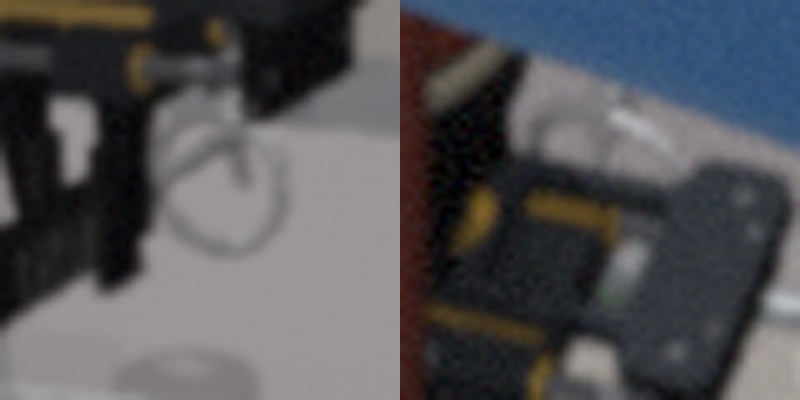

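The ring is at crop (220,185). The shaft passes in front of its left bar and the finger ends at (243,188), inside the ring outline. No contact force, so I start lowering gently.

Call:
send_rows([
  [0, 0, -7, 0, 0, 0, 0],
  [0, 0, -14, 0, 0, 0, 0],
  [0, 0, -20, 0, 0, 0, 0],
  [0, 0, -25, 0, 0, 0, 0],
  [0, 0, -29, 0, 0, 0, 0],
  [0, 0, -32, 0, 0, 0, 0],
  [0, 0, -35, 0, 0, 0, 0],
  [0, 0, -38, 0, 0, 0, 0],
  [0, 0, -41, 0, 0, 0, 0],
  [0, 0, -44, 0, 0, 0, 0],
  [0, 0, -48, 0, 0, 0, 0],
  [0, 0, -52, 0, 0, 0, 0],
])

```text
clock: 15.6
position: [0.4357, 0.2044, 0.2228]
tcp_rot: [[0.987, 0.161, 0.0], [0.161, -0.987, 0.0], [0.0, -0.0, -1.0]]
force: [-0.3, -0.2, 0.5]
opening: 0.0179
finger_force: 30.0
```

```bash
cat >> h.py <<'E'
def rearz(d):
    # dark handle points behind the gripper in side view -> slope of the handle
    P=cloud("side",d).reshape(-1,3);q=C(P);return P,q
E
python3 - <<'E'
from h import *
z=lambda im,x,y,w,h,W,H:cv2.resize(im[y:y+h,x:x+w],(W,H),interpolation=cv2.INTER_CUBIC)
s,d=get_image("side");t,d2=get_image("top");np.save("s6.npy",d)
cv2.imwrite("pics/p6.png",np.hstack([z(s,170,120,130,130,500,500),z(t,190,130,75,125,300,500)]))
o=observe();print(np.round(o["position"],4),o["force"],o["moment"])
E
```

```text
[0.4355 0.2043 0.2225] [-0.07618212  0.43590365 -0.8392978 ] [-0.06355357  0.05438523  0.03227755]
```

View pics/p6.png

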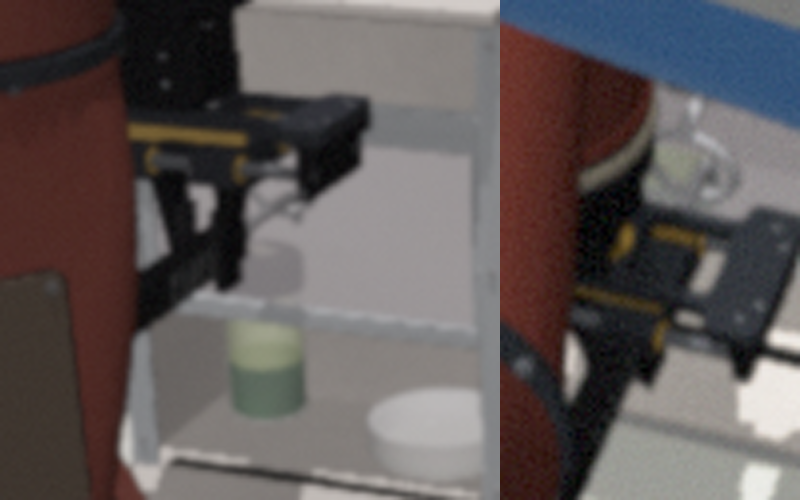

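Side view: the pole is in the ring at crop (280,205) and the bottom rail has dropped from about row 195 to 203 at column 256, so the sash follows the hook. From here I track numerically, since all 10 pictures are used. I'll measure rail height and handle slope.

```bash
cat >> h.py <<'E'
def on_plane(name,u,v,xc=-.013):
    o,r=ray(name,u,v);s=(xc-(o[:2]-o_)@ex)/(r[:2]@ex);return (o+s*r)[2]
def rail(im,dz0=.136,dz=None,ref=None):
    # height shift of sash bottom rail against the start picture, by template match along the columns 258-286
    ref=cv2.imread("pics/side0.png");x0,x1=262,288
    M=cv2.getRotationMatrix2D((275,198),np.degrees(np.arctan2(27,280)),1)
    f=lambda i:cv2.warpAffine(i,M,(640,480))
    tpl=f(ref)[188:208,x0:x1];A=f(im)[180:275,x0-6:x1+6]
    r=cv2.matchTemplate(A,tpl,cv2.TM_CCOEFF_NORMED);_,s,_,l=cv2.minMaxLoc(r);return l[1]+180-188,l[0]-6,round(s,3)
def slope(d,tcp):
    P=cloud("side",d).reshape(-1,3);q=C(P);t=C(tcp)[0];dx=q[:,0]-t[0]
    m=(dx<-.035)&(dx>-.105)&(abs(q[:,1]-t[1])<.014)&(abs(P[:,2]-tcp[2]-.019)<.03)
    b=[(x,np.percentile(P[m&(abs(dx-x)<.006)][:,2],90)-tcp[2]) for x in np.arange(-.1,-.035,.012) if (m&(abs(dx-x)<.006)).sum()>4]
    return np.round(b,4).tolist()
E
python3 - <<'E'
from h import *
o=observe();s,d=get_image("side");cv2.imwrite("pics/s6.png",s)
print(rail(cv2.imread("pics/side0.png")),rail(s),slope(d,o["position"]),slope(np.load("s4.npy"),np.array([.3939,.1973,.2723])),slope(np.load("s2.npy"),np.array([.407,.137,.0395])))
for v in(194,203,211): print(v,on_plane("side",275,v))
g=s[:,270:280].astype(int).mean((1,2));g0=cv2.imread("pics/side0.png")[:,270:280].mean((1,2));print(np.round(g0[185:225]).tolist());print(np.round(g[185:225]).tolist())
E
```

```text
(0, 0, 1.0) (8, 2, 0.992) [[-0.1, 0.0243], [-0.088, 0.0308], [-0.076, 0.0317], [-0.064, 0.0318], [-0.052, 0.0319], [-0.04, 0.0317]] [] [[-0.1, 0.0337], [-0.088, 0.0344], [-0.076, 0.0329], [-0.064, 0.0345], [-0.052, 0.0337], [-0.04, 0.034]]
194 0.1835573376680943
203 0.15982651901781886
211 0.1384666969777606
[145.0, 144.0, 144.0, 144.0, 144.0, 144.0, 144.0, 144.0, 144.0, 147.0, 150.0, 144.0, 132.0, 126.0, 124.0, 121.0, 121.0, 123.0, 124.0, 124.0, 123.0, 123.0, 123.0, 123.0, 123.0, 124.0, 124.0, 124.0, 124.0, 123.0, 123.0, 123.0, 124.0, 124.0, 125.0, 125.0, 125.0, 125.0, 125.0, 125.0]
[152.0, 152.0, 152.0, 152.0, 152.0, 152.0, 152.0, 151.0, 152.0, 152.0, 152.0, 151.0, 152.0, 151.0, 152.0, 151.0, 152.0, 155.0, 157.0, 149.0, 137.0, 133.0, 131.0, 128.0, 128.0, 130.0, 131.0, 131.0, 131.0, 130.0, 131.0, 131.0, 132.0, 132.0, 132.0, 134.0, 144.0, 158.0, 171.0, 178.0]
```

Call:
send_rows([
  [0, 0, -4, 0, 0, 0, 0],
  [0, 0, -8.5, 0, 0, 0, 0],
  [0, 0, -13, 0, 0, 0, 0],
  [0, 0, -17.5, 0, 0, 0, 0],
  [0, 0, -22, 0, 0, 0, 0],
  [0, 0, -26.5, 0, 0, 0, 0],
  [0, 0, -31, 0, 0, 0, 0],
  [0, 0, -35.5, 0, 0, 0, 0],
  [0, 0, -40, 0, 0, 0, 0],
  [0, 0, -44.5, 0, 0, 0, 0],
  [0, 0, -49, 0, 0, 0, 0],
  [0, 0, -53.5, 0, 0, 0, 0],
  [0, 0, -58, 0, 0, 0, 0],
  [0, 0, -62.5, 0, 0, 0, 0],
  [0, 0, -67, 0, 0, 0, 0],
  [0, 0, -71.5, 0, 0, 0, 0],
  [0, 0, -76, 0, 0, 0, 0],
  [0, 0, -80.5, 0, 0, 0, 0],
  [0, 0, -85, 0, 0, 0, 0],
  [0, 0, -88, 0, 0, 0, 0],
])

```text
clock: 18.25
position: [0.4355, 0.2044, 0.1347]
tcp_rot: [[0.987, 0.161, -0.0], [0.161, -0.987, -0.0], [-0.0, 0.0, -1.0]]
force: [0.9, -0.1, 1.0]
opening: 0.0182
finger_force: 30.0
```

```bash
python3 - <<'E'
from h import *
o=observe();s,d=get_image("side");cv2.imwrite("pics/s7.png",s)
print(o["position"],o["force"],o["moment"],rail(s),slope(d,o["position"]))
print(np.round(s[:,270:280].astype(int).mean((1,2))[200:265]).tolist())
for v in(230,235,240,245,250): print(v,on_plane("side",275,v))
E
```

```text
[0.43552275 0.20436046 0.1347058 ] [ 0.91267263 -0.10443444  0.96893905] [ 0.00999581 -0.14791638  0.00352441] (63, 1, 0.909) [[-0.1, 0.0333], [-0.088, 0.0339], [-0.076, 0.0332], [-0.064, 0.0346], [-0.052, 0.0333], [-0.04, 0.0343]]
[152.0, 151.0, 151.0, 151.0, 151.0, 151.0, 151.0, 151.0, 151.0, 151.0, 151.0, 151.0, 151.0, 151.0, 151.0, 151.0, 151.0, 151.0, 152.0, 152.0, 153.0, 156.0, 162.0, 168.0, 171.0, 171.0, 171.0, 171.0, 171.0, 171.0, 171.0, 171.0, 171.0, 169.0, 166.0, 162.0, 150.0, 138.0, 134.0, 132.0, 136.0, 144.0, 145.0, 140.0, 132.0, 124.0, 110.0, 81.0, 73.0, 119.0, 167.0, 187.0, 191.0, 192.0, 192.0, 192.0, 193.0, 193.0, 193.0, 193.0, 185.0, 170.0, 157.0, 150.0, 144.0]
230 0.08668948436538382
235 0.07280904771769092
240 0.058818578113060904
245 0.0447160142733567
250 0.03049924955449157
```

Call:
send_rows([
  [0, 0, -3, 0, 0, 0, 0],
  [0, 0, -6, 0, 0, 0, 0],
  [0, 0, -9, 0, 0, 0, 0],
  [0, 0, -12, 0, 0, 0, 0],
  [0, 0, -14, 0, 0, 0, 0],
  [0, 0, -16, 0, 0, 0, 0],
  [0, 0, -18, 0, 0, 0, 0],
  [0, 0, -20, 0, 0, 0, 0],
  [0, 0, -21, 0, 0, 0, 0],
  [0, 0, -22, 0, 0, 0, 0],
])

```text
clock: 19.55
position: [0.4356, 0.2044, 0.113]
tcp_rot: [[0.987, 0.161, -0.0], [0.161, -0.987, 0.0], [-0.0, -0.0, -1.0]]
force: [-1.3, 1.0, 0.6]
opening: 0.0179
finger_force: 30.0
```

```bash
cat >> h.py <<'E'
def st():
    o=observe();s,d=get_image("side")
    print(np.round(o["position"],4),"F",np.round(o["force"],2),"M",np.round(o["moment"],3),slope(d,o["position"]))
    print(np.round(s[:,270:280].astype(int).mean((1,2))[226:265]).tolist());return s,d
E
python3 -c "
from h import *
st()"
```

```text
[0.4356 0.2044 0.113 ] F [-1.33  1.    0.64] M [-0.103  0.177 -0.017] [[-0.1, 0.0327], [-0.088, 0.0331], [-0.076, 0.0337], [-0.064, 0.033], [-0.052, 0.0339], [-0.04, 0.0342]]
[171.0, 171.0, 171.0, 171.0, 171.0, 171.0, 172.0, 171.0, 168.0, 163.0, 159.0, 158.0, 157.0, 157.0, 157.0, 157.0, 160.0, 157.0, 145.0, 135.0, 130.0, 116.0, 101.0, 124.0, 167.0, 186.0, 191.0, 192.0, 192.0, 192.0, 193.0, 193.0, 193.0, 192.0, 185.0, 170.0, 157.0, 151.0, 144.0]
```

Call:
send_rows([
  [0, 0, -1, 0, 0, 0, 0],
  [0, 0, -2, 0, 0, 0, 0],
  [0, 0, -2, 0, 0, 0, 0],
])

```text
clock: 19.98
position: [0.4356, 0.2044, 0.111]
tcp_rot: [[0.987, 0.161, 0.0], [0.161, -0.987, 0.0], [0.0, 0.0, -1.0]]
force: [-0.0, -0.2, -0.6]
opening: 0.0176
finger_force: 30.0
```

```bash
python3 -c "
from h import *
st()"
```

```text
[0.4356 0.2044 0.111 ] F [-0.03 -0.19 -0.59] M [-0.041  0.081 -0.013] [[-0.1, 0.0327], [-0.088, 0.0333], [-0.076, 0.0333], [-0.064, 0.0337], [-0.052, 0.0339], [-0.04, 0.0345]]
[171.0, 171.0, 171.0, 171.0, 171.0, 172.0, 172.0, 171.0, 168.0, 163.0, 159.0, 158.0, 158.0, 157.0, 156.0, 156.0, 157.0, 160.0, 155.0, 143.0, 134.0, 129.0, 121.0, 135.0, 168.0, 187.0, 191.0, 192.0, 192.0, 192.0, 193.0, 193.0, 193.0, 193.0, 186.0, 170.0, 157.0, 151.0, 144.0]
```

Call:
send_rows([
  [0, 0, -1, 0, 0, 0, 0],
  [0, 0, -2, 0, 0, 0, 0],
  [0, 0, -2.5, 0, 0, 0, 0],
  [0, 0, -2.5, 0, 0, 0, 0],
])

```text
clock: 20.52
position: [0.4357, 0.2045, 0.1086]
tcp_rot: [[0.987, 0.161, 0.0], [0.161, -0.987, 0.0], [0.0, -0.0, -1.0]]
force: [-0.3, 0.6, 0.5]
opening: 0.0175
finger_force: 30.0
```

```bash
python3 -c "
from h import *
st()"
```

```text
[0.4357 0.2045 0.1086] F [-0.34  0.63  0.47] M [-0.011  0.019  0.069] [[-0.1, 0.0326], [-0.088, 0.0325], [-0.076, 0.0328], [-0.064, 0.0331], [-0.052, 0.0332], [-0.04, 0.0339]]
[171.0, 171.0, 171.0, 171.0, 171.0, 171.0, 172.0, 171.0, 168.0, 163.0, 159.0, 158.0, 158.0, 157.0, 157.0, 156.0, 155.0, 158.0, 158.0, 148.0, 137.0, 131.0, 125.0, 138.0, 169.0, 187.0, 191.0, 192.0, 192.0, 192.0, 193.0, 193.0, 193.0, 193.0, 186.0, 170.0, 156.0, 151.0, 144.0]
```

Call:
send_rows([
  [0, 0, -1, 0, 0, 0, 0],
  [0, 0, -2, 0, 0, 0, 0],
  [0, 0, -2, 0, 0, 0, 0],
])

```text
clock: 20.95
position: [0.4356, 0.2045, 0.1065]
tcp_rot: [[0.987, 0.161, 0.0], [0.161, -0.987, 0.0], [0.0, -0.0, -1.0]]
force: [-0.4, 0.2, 1.3]
opening: 0.0179
finger_force: 30.0
```

```bash
python3 -c "
from h import *
st()"
```

```text
[0.4356 0.2045 0.1065] F [-0.42  0.17  1.25] M [ 0.096 -0.055  0.033] [[-0.1, 0.0297], [-0.088, 0.0306], [-0.076, 0.031], [-0.064, 0.0318], [-0.052, 0.0324], [-0.04, 0.0321]]
[171.0, 171.0, 171.0, 171.0, 171.0, 172.0, 172.0, 171.0, 168.0, 163.0, 159.0, 158.0, 157.0, 157.0, 157.0, 156.0, 155.0, 158.0, 158.0, 148.0, 137.0, 130.0, 125.0, 138.0, 169.0, 187.0, 191.0, 192.0, 192.0, 193.0, 193.0, 193.0, 193.0, 193.0, 186.0, 170.0, 156.0, 151.0, 144.0]
```

The sash stopped at TCP z ≈ 0.110, where the closed position was predicted. The last 2 mm moved only the pole, which pitched slightly in the pads, while the rail profile stayed identical. Unhooking: up 27 mm, then straight back.

Call:
send_rows([
  [0, 0, 4, 0, 0, 0, 0],
  [0, 0, 9, 0, 0, 0, 0],
  [0, 0, 14, 0, 0, 0, 0],
  [0, 0, 19, 0, 0, 0, 0],
  [0, 0, 24, 0, 0, 0, 0],
  [0, 0, 27, 0, 0, 0, 0],
  [-4, -0.6, 27, 0, 0, 0, 0],
  [-9, -1.5, 27, 0, 0, 0, 0],
  [-14, -2.3, 27, 0, 0, 0, 0],
])

```text
clock: 22.12
position: [0.421, 0.202, 0.1333]
tcp_rot: [[0.987, 0.161, -0.0], [0.161, -0.987, -0.0], [-0.0, 0.0, -1.0]]
force: [0.9, 0.6, -0.9]
opening: 0.0179
finger_force: 30.0
```

```bash
python3 -c "
from h import *
st()"
```

```text
[0.421  0.202  0.1333] F [ 0.93  0.65 -0.95] M [-0.013  0.166 -0.052] [[-0.1, 0.0321], [-0.088, 0.0323], [-0.076, 0.032], [-0.064, 0.0325], [-0.052, 0.0328], [-0.04, 0.0336]]
[171.0, 171.0, 171.0, 171.0, 171.0, 171.0, 172.0, 171.0, 168.0, 163.0, 159.0, 158.0, 158.0, 157.0, 157.0, 156.0, 155.0, 158.0, 158.0, 148.0, 137.0, 131.0, 125.0, 138.0, 169.0, 187.0, 191.0, 192.0, 192.0, 192.0, 193.0, 193.0, 193.0, 193.0, 186.0, 170.0, 157.0, 151.0, 143.0]
```

Call:
send_rows([
  [-6, -1, 0, 0, 0, 0, 0],
  [-12, -2, 0, 0, 0, 0, 0],
  [-18, -2.9, 0, 0, 0, 0, 0],
  [-24, -3.9, 0, 0, 0, 0, 0],
  [-29, -4.7, 0, 0, 0, 0, 0],
  [-32, -5.2, 0, 0, 0, 0, 0],
  [-32, -5.2, 0, 0, 0, 0, 0],
])

```text
clock: 23.05
position: [0.3895, 0.1969, 0.1336]
tcp_rot: [[0.987, 0.161, 0.0], [0.161, -0.987, 0.0], [0.0, -0.0, -1.0]]
force: [0.1, 0.5, -0.5]
opening: 0.0176
finger_force: 30.0
```

```bash
python3 -c "
from h import *
st()"
```

```text
[0.3895 0.1969 0.1336] F [ 0.11  0.48 -0.49] M [-0.087  0.131 -0.03 ] [[-0.064, 0.0314], [-0.052, 0.0328], [-0.04, 0.0325]]
[171.0, 171.0, 171.0, 170.0, 171.0, 171.0, 172.0, 171.0, 168.0, 163.0, 159.0, 158.0, 157.0, 157.0, 157.0, 155.0, 155.0, 157.0, 158.0, 148.0, 137.0, 131.0, 125.0, 138.0, 169.0, 187.0, 191.0, 192.0, 192.0, 193.0, 192.0, 192.0, 193.0, 193.0, 185.0, 170.0, 157.0, 151.0, 144.0]
```

Call:
send_rows([
  [1, -10, 4, 0, 0, 0, 0],
  [4, -30, 10, 0, 0, 0, 0],
  [8, -55, 16, 0, 0, 0, 0],
  [13, -82, 16, 0, 0, 0, 0],
  [20, -110, 16, 0, 0, 2, 0],
  [28, -138, 16, 0, 0, 4, 0],
  [36, -166, 16, 0, 0, 6, 0],
  [42, -194, 16, 0, 0, 8, 0],
  [46, -222, 16, 0, 0, 10, 0],
  [48, -250, 16, 0, 0, 12, 0],
  [47, -278, 16, 0, 0, 14, 0],
  [45, -304, 16, 0, 0, 15.2, 0],
  [41, -328, 16, 0, 0, 15.2, 0],
  [38, -345, 16, 0, 0, 15.2, 0],
  [35.5, -355.7, 16, 0, 0, 15.2, 0],
  [35.5, -355.7, 16, 0, 0, 15.2, 0],
])

```text
clock: 25.1
position: [0.4246, -0.1597, 0.1496]
tcp_rot: [[0.911, 0.412, 0.0], [0.412, -0.911, 0.001], [0.0, -0.0, -1.0]]
force: [0.1, -0.0, -1.1]
opening: 0.0176
finger_force: 30.0
```

```bash
python3 - <<'E'
from h import *
np.set_printoptions(precision=4,suppress=True)
o=observe();p=o["position"];print(p,np.round(o["tcp_rot"],3).tolist())
yaw=np.radians(24.4);a=np.array([np.cos(yaw),np.sin(yaw)]);b=np.array([-a[1],a[0]])
def rep(n,d,im,p):
    P=cloud(n,d);I=im.max(2);P=P[I<70];dx=(P[:,:2]-p[:2])@a;dy=(P[:,:2]-p[:2])@b
    m=(dx<-.035)&(dx>-.125)&(abs(dy)<.02)&(abs(P[:,2]-p[2]-.019)<.03);print(n,m.sum(),"min dx",np.percentile(dx[m],2))
    for x in np.arange(-.1,-.035,.015):
        k=m&(abs(dx-x)<.0075);print("  %.3f dy %.4f top %.4f"%(x,np.median(dy[k]),np.percentile(P[k][:,2],85)-p[2]) if k.sum()>4 else "  -")
for n in("side","top"):
    im,d=get_image(n);rep(n,d,im,p);cv2.imwrite(f"pics/{n}8.png",im);np.save(f"{n}8.npy",d)
E
```

```text
[ 0.4246 -0.1597  0.1496] [[0.911, 0.412, 0.0], [0.412, -0.911, 0.001], [0.0, -0.0, -1.0]]
side 223 min dx -0.11080477968573675
  -0.100 dy -0.0009 top 0.0311
  -0.085 dy 0.0006 top 0.0319
  -0.070 dy 0.0003 top 0.0327
  -0.055 dy 0.0018 top 0.0328
  -0.040 dy -0.0002 top 0.0334
top 375 min dx -0.1083729570695817
  -0.100 dy 0.0046 top 0.0301
  -0.085 dy 0.0040 top 0.0311
  -0.070 dy 0.0037 top 0.0310
  -0.055 dy 0.0032 top 0.0320
  -0.040 dy 0.0043 top 0.0320
```

The pole has not slipped along its axis but is about 2° nose-up in the pads. I'll pitch the tool 2° nose-down about the pole's y axis, then lower into the rest.

Call:
send_rows([
  [0.4, 0.9, 0, -0.8, 1.8, 0, 0],
  [0.4, 0.9, -20, -0.8, 1.8, 0, 0],
  [0.4, 0.9, -45, -0.8, 1.8, 0, 0],
  [0.4, 0.9, -65, -0.8, 1.8, 0, 0],
  [0.4, 0.9, -80, -0.8, 1.8, 0, 0],
  [0.4, 0.9, -92, -0.8, 1.8, 0, 0],
  [0.4, 0.9, -101, -0.8, 1.8, 0, 0],
  [0.4, 0.9, -107, -0.8, 1.8, 0, 0],
  [0.4, 0.9, -111, -0.8, 1.8, 0, 0],
  [0.4, 0.9, -113, -0.8, 1.8, 0, 0],
  [0.4, 0.9, -113.5, -0.8, 1.8, 0, 0],
])

```text
clock: 26.58
position: [0.4256, -0.1579, 0.0361]
tcp_rot: [[0.91, 0.414, -0.031], [0.414, -0.91, -0.014], [-0.034, -0.0, -0.999]]
force: [-0.7, 0.3, -1.0]
opening: 0.0179
finger_force: 30.0
```

```bash
python3 - <<'E'
from h import *
o=observe();p=o["position"];print(p,o["force"],o["moment"])
yaw=np.radians(24.4);a=np.array([np.cos(yaw),np.sin(yaw)]);b=np.array([-a[1],a[0]])
for n in("side","top"):
    im,d=get_image(n)
    P=cloud(n,d);I=im.max(2);P=P[I<70];dx=(P[:,:2]-p[:2])@a;dy=(P[:,:2]-p[:2])@b
    m=(dx<-.035)&(dx>-.125)&(abs(dy)<.02)&(P[:,2]>.05)&(P[:,2]<.09)
    for x in np.arange(-.1,-.035,.015):
        k=m&(abs(dx-x)<.0075);print(n,"  %.3f dy %.4f top %.4f"%(x,np.median(dy[k]),np.percentile(P[k][:,2],85)) if k.sum()>4 else "  -")
E
```

```text
[ 0.42560721 -0.15792863  0.0361304 ] [-0.72032012  0.31401714 -0.97880054] [-0.08066212  0.02843475  0.00190788]
side   -0.100 dy 0.0002 top 0.0702
side   -0.085 dy 0.0009 top 0.0706
side   -0.070 dy 0.0008 top 0.0707
side   -0.055 dy 0.0006 top 0.0710
side   -0.040 dy 0.0004 top 0.0709
top   -0.100 dy 0.0038 top 0.0696
top   -0.085 dy 0.0034 top 0.0703
top   -0.070 dy 0.0031 top 0.0689
top   -0.055 dy 0.0025 top 0.0697
top   -0.040 dy 0.0031 top 0.0689
```

The pole is level and about 1.5 mm above its seat. I'll lower it, open, and rise clear.

Call:
send_rows([
  [0, 0, -1, 0, 0, 0, 0],
  [0, 0, -1.3, 0, 0, 0, 0],
  [0, 0, -1.3, 0, 0, 0, 0.25],
  [0, 0, -1.3, 0, 0, 0, 0.4],
  [0, 0, -1.3, 0, 0, 0, 0.6],
  [0, 0, -1.3, 0, 0, 0, 0.8],
  [0, 0, -1.3, 0, 0, 0, 0.8],
  [0, 0, -1.3, 0, 0, 0, 0.8],
  [0, 0, -1.3, 0, 0, 0, 0.8],
  [0, 0, 8, 0, 0, 0, 0.8],
  [0, 0, 25, 0, 0, 0, 0.8],
  [0, 0, 50, 0, 0, 0, 0.8],
  [0, 0, 80, 0, 0, 0, 0.8],
  [0, 0, 110, 0, 0, 0, 0.8],
  [0, 0, 150, 0, 0, 0, 0.8],
  [0, 30, 180, 0, 0, 0, 0.8],
  [0, 80, 190, 0, 0, 0, 0.8],
  [0, 130, 190, 0, 0, 0, 0.8],
  [0, 180, 190, 0, 0, 0, 0.8],
])

```text
clock: 29.05
position: [0.4255, 0.0232, 0.2269]
tcp_rot: [[0.91, 0.413, -0.03], [0.413, -0.911, -0.013], [-0.033, -0.001, -0.999]]
force: [0.7, -0.9, 0.9]
opening: 0.0696
finger_force: 0.0
```

```bash
python3 - <<'E'
from h import *
np.set_printoptions(precision=4,suppress=True)
o=observe();print(o["position"],o["force"],o["opening"])
yaw=np.radians(24.4);a=np.array([np.cos(yaw),np.sin(yaw)]);b=np.array([-a[1],a[0]]);p=np.array([.392,-.1755])
for tag in("0","9"):
  for n in("side","top"):
    if tag=="0": im,d=cv2.imread(f"pics/{n}0.png"),np.load(f"{n}0.npy")
    else:
        im,d=get_image(n);cv2.imwrite(f"pics/{n}9.png",im)
    c=cloud(n,d);P=c[im.max(2)<60];dx=(P[:,:2]-p)@a;dy=(P[:,:2]-p)@b
    m=(abs(dx)<.1)&(abs(dy)<.02)&(P[:,2]>.05)&(P[:,2]<.09);l=np.polyfit(dx[m],P[m][:,2],1)
    print(tag,n,"handle",m.sum(),"x",np.percentile(dx[m],[2,98]),"dy",np.median(dy[m]),"top",np.percentile(P[m][:,2],85),"slope",l[0],"yaw",np.degrees(np.polyfit(dx[m],dy[m],1)[0]))
    if tag=="9": dish(n,d)
    for nm,(c0,h) in {"beaker":((.667,-.05),.03),"flask":((.69,-.235),.03)}.items():
        k=(np.hypot(c[...,0]-c0[0],c[...,1]-c0[1])<.06)&(c[...,2]>h)&(c[...,2]<.12);print("  ",nm,k.sum(),c[k].mean(0))
    if n=="side": print("  rail",np.round(im[:,270:280].astype(int).mean((1,2))[240:252]).tolist())
E
```

```text
[0.4255 0.0232 0.2269] [ 0.7094 -0.9321  0.8958] 0.06964079712957669
0 side handle 331 x [-0.0731  0.0627] dy 0.0005591551982231363 top 0.06867613918483703 slope 0.03467534314766443 yaw 0.11915903002924569
   beaker 810 [ 0.6587 -0.0593  0.064 ]
   flask 442 [ 0.6903 -0.231   0.0651]
  rail [171.0, 171.0, 172.0, 174.0, 176.0, 167.0, 157.0, 154.0, 154.0, 154.0, 153.0, 150.0]
0 top handle 532 x [-0.0714  0.0684] dy 0.0028361242049960767 top 0.06774494936657274 slope 0.002613813790553051 yaw -0.09939165336804762
   beaker 755 [ 0.6677 -0.0555  0.0616]
   flask 337 [ 0.6892 -0.2264  0.0555]
9 side handle 312 x [-0.0724  0.066 ] dy 0.003072571238107155 top 0.06863119820647283 slope 0.03088761490360599 yaw -0.16674075645466083
side 181 [[-0.0225, -0.1272], [-0.0197, -0.1243], [-0.0025, 0.0249], [-0.002, 0.0277]]
   beaker 805 [ 0.6588 -0.0589  0.0639]
   flask 441 [ 0.6903 -0.2312  0.0651]
  rail [160.0, 159.0, 159.0, 161.0, 161.0, 151.0, 140.0, 134.0, 128.0, 141.0, 169.0, 176.0]
9 top handle 512 x [-0.0692  0.0692] dy 0.0053940402453114145 top 0.06753627980761359 slope -0.0012621733626499
[... 194 characters left out ...]
9],0),4).tolist())
                                    ~~~~~~~~~~~~~^^^^^^^^^^^^^^^^^
    return _quantile_unchecked(
        a, q, axis, out, overwrite_input, method, keepdims, weights)
    return _ureduce(a,
                    func=_quantile_ureduce_func,
    ...<5 lines>...
                    overwrite_input=overwrite_input,
                    method=method)
    r = func(a, **kwargs)
    result = _quantile(arr,
                       quantiles=q,
    ...<2 lines>...
                       out=out,
                       weights=wgt)
    slices_having_nans = np.isnan(arr[-1, ...])
                                  ~~~^^^^^^^^^
IndexError: index -1 is out of bounds for axis 0 with size 0
```

```bash
python3 - <<'E'
from h import *
a=cv2.imread("pics/side0.png",0);b=cv2.imread("pics/side9.png",0)
x,y=242.5,156.5;t=a[142:171,228:257]
e=lambda i:cv2.Laplacian(cv2.GaussianBlur(i,(0,0),1),cv2.CV_32F)
r=cv2.matchTemplate(e(b)[140:260,218:270],e(t),cv2.TM_CCOEFF_NORMED);_,s,_,l=cv2.minMaxLoc(r)
u,v=l[0]+218-228+x,l[1]+140-142+y
print(s,(u,v),"ring z before",on_plane("side",x,y,-.047),"now",on_plane("side",u,v,-.047))
E
```

```text
0.7131578326225281 (245.5, 208.5) ring z before 0.28247757404334173 now 0.14981323173451844
```

```bash
python3 -c "
from station import hand_in
print(hand_in())"
```

```text
the job is handed in; nothing more can be done
None
```

I handed the job in at about 29 s: the dish is fully inside, the sash is down against its stop on the sill, and the pole is unhooked and back in its rest, level and about 2.5 mm to one side in the notches. In the side-camera data the beaker and flask had not moved, and I did not re-measure the jar, which neither the pole nor the gripper went near.

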